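# Set the vacuum and hold a filter funnel down on its seal for clamping

### The job

Get the free filter station ready for clamping. On the vacuum regulator press the knob down against its spring, turn it while it is down until the gauge hand is in the green sector, and let it spring back up; then stand the free amber funnel squarely and centred on the one open filter head of the manifold, held by its upper half so that the flanges stay clear for the clamp, and press it down on the soft seal with a steady force of about 12 newtons (never ramming it), leaving the clamp and everything else on the bench where they are. Finish while still holding the funnel and pressing like that: a colleague will then put the clamp round the flanges.

Things in the scene. Friction and masses are not known exactly. Their poses are not given: they have to be found in the camera images.
- regulator: fixed white vacuum regulator console, 125 (x) x 175 (y) x 70 mm high, grey top panel; origin under its centre; z up. On its top: a round white-faced gauge 68 mm across and 10 mm high centred at (0, -42) mm, and the push-to-turn knob on a vertical axis at (0, +46) mm
- knob_top (a point): centre of the top of the round black knob with a red cap: 38 mm in diameter, its side graspable over 29 mm, from 12 to 41 mm above the console's panel; this point is 41 mm above the panel (about 111 mm above the bench) when the knob is up and goes down with it
- plunger (a joint): how far the knob is pressed down, m: 0 up, 0.005 fully down. The spring takes about 7 N to start and about 12 N fully down; let go, it springs back up. The regulator only takes a setting with the knob down: press it more than 0.003 before turning and keep it so until the hand is in the green
- knob (a joint): turn of the knob, rad: 0 to 2.3, growing clockwise seen from above; starts at 0.05 to 0.5. The red gauge hand turns clockwise by twice this angle; it is in the green sector from 1.30 to 1.60 (middle 1.45). Light friction (0.06 N m) keeps the knob where it is left
- funnel: free amber plastic filter funnel, an open tube standing upright on the bench, about 0.2 kg: 85 mm tall, 52 mm outside diameter, wall 4 mm, with a 60 mm flange 6 mm thick at its foot; origin at the centre of its underside; z along its axis, upward. To be held with the grasp point more than 43 mm above its underside (upper half)
- head: the open filter head (the only one of the three on the manifold without a funnel), fixed: steel flange 60 mm in diameter whose top is 44 mm above this origin; origin on its vertical axis at the top of the manifold's bar, 75 mm above the bench. Which of the three places along the manifold it has varies
- head_top (a point): centre of the top of the soft seal when nothing presses on it: 51 mm above the head's origin, 126 mm above the bench. The funnel's underside rests here; this point does not move when the seal is pressed
- seal (a joint): how far the soft silicone seal (a flat pale disc 55 mm across, standing 7 mm proud of the steel flange) is pressed down, m: 0 free, 0.0065 at its stop. It resists with 3 N per mm: the force between funnel and head (the funnel's own weight included) is 8 N at 0.0027, 12 N at 0.004, 16 N at 0.0053. With the funnel gripped, this force equals the change of the upward push on the tool from when the funnel hung free
- manifold: fixed stainless vacuum manifold: a bar 46 mm wide, 360 mm long along its y axis, top 75 mm above the bench, on two feet, with three filter heads 120 mm apart along y (at -120, 0 and 120 mm); origin under its centre on the bench
- clamped1: one of the two occupied heads, fixed: head with a lidded amber funnel already clamped on, 60 mm in diameter (clamp jaws 74 mm), top 144 mm above the bar (219 mm above the bench); origin as for the open head. Not to be pushed
- clamped2: the other occupied head, the same
- clamp: loose aluminium spring clamp for the flanges lying on the bench, jaws 74 mm across round its origin, two levers reaching to 94 mm along its -x, 22 mm high; origin under the centre of the jaws; to be left where it is, for the colleague
- tube_rack: loose orange tube rack with small tubes, 105 (x) x 210 (y) mm, 41 mm high; origin under its centre; bystander
- tip_box: loose blue pipette tip box with pale green lid, 85 (x) x 122 (y) x 86 mm high; origin under its centre; bystander
- dishes: loose stack of four clear dishes, 62 mm in diameter, 61 mm high; origin under its centre; bystander
- wash_bottle: loose white wash bottle with red spout, 64 mm in diameter, 190 mm high, the spout reaching 75 mm along its x; origin under its centre; bystander
- cap: loose orange bottle cap, 35 mm in diameter, 13 mm high; origin under its centre; bystander
Mind the look-alikes: they are no part of the job. Of the things that look like the funnel, take the one that is farthest to the robot's left at the start. Leave any turquoise look-alike of the regulator alone.

How it is judged:
On the way, in this order (a step that is already met when the one before it is completed fails the run):
1. the knob is pressed down more than 3 mm before it is turned (value of joint plunger above 0.003 m and value of joint knob below 0.7 rad), for 0.1 s.
2. the gauge hand comes into the green sector while the knob is down (more than 2 mm) (value of joint plunger above 0.002 m and value of joint knob between 1.28 and 1.62 rad), for 0.1 s.
3. the knob is back up, within 1 mm, with the gauge hand in the green sector (value of joint plunger below 0.001 m and value of joint knob between 1.28 and 1.62 rad), for 0.3 s.
4. the funnel is pressed on the seal with 8 to 16 N for one and a half seconds (contact force between funnel and head between 8 and 16 N and horizontal distance between funnel and head below 0.005 m), for 1.5 s.
At the end, for the whole second after the job is handed in: Still held by the upper half (grasp point over 40 mm above its underside), the funnel is at rest on the open head, within 5 mm of its axis, tilted under 0.06 rad, pressed on the seal with 8 to 16 N through the last second; knob up (within 1 mm) at 1.28 to 1.62 rad, gauge hand in the green (all of step 3 and all of step 4 and value of joint seal above 0.002 m and angle between funnel's own z axis and vertical below 0.06 rad and contact force between funnel and the fingers above 2 N and z of the grasp point in the frame of funnel above 0.04 m and linear speed of funnel below 0.01 m/s); the arm keeps its last pose, push and grip.
It fails at once if the funnel is rammed on the head with more than 30 N (contact force between funnel and head above 30 N).
It fails at once if the clamped funnels are pushed with more than 10 N (contact force between any of clamped1, clamped2 and anything else above 10 N).
It fails at once if the clamp or another loose thing is moved more than 25 mm (distance of any of clamp, tube_rack, tip_box, dishes, wash_bottle, cap from where it was at the start of the episode above 0.025 m).
It also fails if it takes over 58 s, if anything falls off the work surface, if the arm or the gripper's body presses on something with over 40 N, if the wrist force passes 120 N, or if a joint passes its speed limit or range.

### The arm

A 6-joint arm with a two-finger parallel gripper is mounted at the origin on the work surface. World frame = base frame: x ahead of the robot, y to its left, z up, the work surface at z = 0. Lengths are in m, angles in rad, forces in N, time in s.
With the tool pointing down it reaches from about 0.3 to 0.875 m from the base axis. Payload 6.4 kg.
Tool frame: the origin (TCP) lies on the centre line of the jaws, within the pads' length; the fingertips stand 14 mm ahead of it and the grasp point (between the pads) lies 5 mm behind it; z points along the fingers, y is the direction in which the jaws open and shut (so a half turn about z gives the same grasp; the last joint's range is limited). The gripper opens to 85 mm and grips with 20 to 120 N. Pads are 22 mm wide; open, the fingers measure 114 mm over their backs; the gripper's body (76 mm by 85 mm) begins 54 mm behind the grasp point. The pads swing forward as they close: fully open they stand 13 mm farther back than shut.
Start: joints at [-1.375, 0.181, 1.607, -0, 1.354, -0.206], TCP at [0.225, -0.529, 0.245] pointing down, gripper open.
Joint ranges: [-2.99, 2.99], [-0.89, 2.07], [0.3, 2.58], [-1.14, 4.28], [0, 2.63], [-3.12, 3.12]. Speed limits (rad/s): [2.57, 2.57, 3.01, 3.14, 3.14, 3.14].

### API

Orientations are given as a unit quaternion [w, x, y, z].
In Python, from bench import * gives the robot as it stands.
- The arm moves only by the tool servo_tool, never from a script. Its argument "plan" is a list that holds one entry, the list of rows, each a list of 5 numbers: the shift along the world's x, y, z in m, then the turn about the world's z in rad, then the gripper command: -1 is shut, 1 is fully open, values between are in proportion. In form: [[[tx, ty, tz, roll, claw], ...]]. A call has 1 to 8 rows; each row shifts and turns the commanded pose from where the row before left it; what a row does not reach is not made up. A row lasts 1/10 s, in which the tool goes at most 50 mm and 8.59 degrees, less where a joint would pass 70% of its speed; a pose out of reach is approached as far as the arm can. A call with a gripper value outside its range is refused whole. The fingers move at their own pace and stop on an object; the grip force is fixed at half the most. Time passes only in rows, so rows that do not move let the fingers close. It gives the time, the measured TCP pose, the force and the opening at its end, in the units of the state.
- get_obs(): the state, without advancing time (a new reading comes with each control period).
- camera(name): name is "side" or "top"; returns a dict with "img" (420x560x3 uint8, blue, green, red), "camera_matrix" (3x3 intrinsics, pixels), "rvec" (rotation vector, rad) and "tvec" (3), from world to camera coordinates, as OpenCV has them. Camera axes: x right, y down, z forward; pixel columns grow to the right and rows downward; lengths in m; the calibration is good to about 2 mm. A picture is of the moment at which its call begins. There is no depth.
- hand_in(): hands the job in, once; it reports no verdict.
Trained networks look in a picture, given as the dict that the camera call returned (one of the last four; its "shot" number tells which), for a name from the list of things; names that differ only in an ending like _2 or _b are one class to them, and where a whole thing is asked for, a point or a joint stands for the part that bears it (a point fixed in the world has none). Each returns a list of dicts, best first, with "conf" (0 to 1); they miss things now and then, are a little off and sometimes report something else, mostly with a low value. They report only what shows in the picture. A call takes as long as a camera call. They do not tell look-alikes from the thing itself.
- trace(picture, thing): "mask" (420x560 bool, what is visible of it) and "rect" ([left, top, right, bottom] as shares, 0 to 1, of the picture: columns of its width, rows of its height, round what is visible of it).
- pinpoint(picture, thing): "centre" ([row, column] as shares, 0 to 1, of the picture: columns of its width, rows of its height: a listed point, or the origin of a listed thing).
The state is a dict: "time_s": time; "q": joint angles; "dq": joint speeds; "joint_efforts": joint torques, N m; "eef_pos": TCP position; "eef_rot": TCP orientation; "wrist_force": force on the tool from outside, world axes, zero at the start; "torque": the same for the moment, N m; "opening": opening from 0.0 (shut) to 1.0 (fully open).
Only numpy, scipy, OpenCV 4.12 (cv2) and the standard library are available. Lean on these libraries where they do the work, as an engineer would, in place of code of your own. Each camera call takes 0.05 s, during which the arm holds its last target.

## Working session

There is one attempt and no reset: what is moved stays moved. The work goes in short steps, Python scripts to look and compute and a tool call to move; the robot and the scene stay as the last step left them, time stands still between calls to the robot, and variables do not carry over. Pictures are saved under pics/ and viewed, and the job is handed in when it is done.

Besides the shell and the picture viewer there is one more tool, called in YAML: its name, and indented under it one key for each argument. servo_tool: Moves the arm, as the interface text tells. Its arguments: {"type":"object","properties":{"plan":{"type":"array"}},"required":["plan"]}

```bash
mkdir -p pics
cat > h.py <<'E'
from bench import *
import numpy as np, cv2
def PM(c):
    R,_=cv2.Rodrigues(np.array(c["rvec"],float)); return R,np.array(c["tvec"],float).ravel(),np.array(c["camera_matrix"],float)
def ray(c,uv):
    R,t,K=PM(c); d=R.T@np.linalg.solve(K,[uv[0],uv[1],1.]); return -R.T@t,d
def onz(c,uv,z):
    o,d=ray(c,uv); return o+d*(z-o[2])/d[2]
def proj(c,p):
    return cv2.projectPoints(np.array(p,float).reshape(-1,3),np.array(c["rvec"],float),np.array(c["tvec"],float),np.array(c["camera_matrix"],float),None)[0].reshape(-1,2)
def tri(c1,u1,c2,u2):
    o1,d1=ray(c1,u1);o2,d2=ray(c2,u2);d1/=np.linalg.norm(d1);d2/=np.linalg.norm(d2)
    s=np.linalg.lstsq(np.c_[d1,-d2],o2-o1,rcond=None)[0];a=o1+s[0]*d1;b=o2+s[1]*d2
    return (a+b)/2,np.linalg.norm(a-b)
def px(f): return (f["centre"][1]*560,f["centre"][0]*420)
E
python3 - <<'E'
from h import *
np.set_printoptions(precision=4,suppress=True)
Z=dict(knob_top=.111,head_top=.126,funnel=0,head=.075,regulator=0,manifold=0,clamped1=.075,clamp=0,tube_rack=0,tip_box=0,dishes=0,wash_bottle=0,cap=0)
for n in("side","top"):
    c=camera(n); cv2.imwrite(f"pics/{n}0.png",c["img"])
    print(n,ray(c,(280,210)))
    for k,z in Z.items():
        for f in pinpoint(c,k)[:4]:
            u=px(f); print(n,k,round(f["conf"],2),np.round(u,1),onz(c,u,z))
print(get_obs())
E
```

```text
side (array([0.2704, 0.964 , 0.8854]), array([ 0.1723, -0.7796, -0.6021]))
side knob_top 0.53 [337.7 130.8] [ 0.3961 -0.512   0.111 ]
side knob_top 0.49 [284.6 162.7] [ 0.5291 -0.2747  0.111 ]
side knob_top 0.4 [223.1 269.6] [0.5709 0.2082 0.111 ]
side head_top 0.79 [219.  230.7] [0.6164 0.0942 0.126 ]
side funnel 0.92 [337.4 296.3] [0.3123 0.1306 0.    ]
side funnel 0.84 [279.4 311.3] [0.4406 0.207  0.    ]
side head 0.67 [218.9 244.5] [0.6229 0.0883 0.075 ]
side regulator 0.97 [293.  186.4] [ 0.5096 -0.3149  0.    ]
side regulator 0.97 [342.6 152.5] [ 0.3771 -0.5629  0.    ]
side manifold 0.95 [221.1 270.6] [0.618  0.1045 0.    ]
side clamped1 0.79 [239.4 219.3] [ 0.6008 -0.022   0.075 ]
side clamped1 0.57 [202.3 279.4] [0.6224 0.2144 0.075 ]
side clamp 0.65 [311.2 234.7] [ 0.4128 -0.0873  0.    ]
side tube_rack 0.58 [230.2 385.6] [0.4967 0.421  0.    ]
side tip_box 0.75 [222.5 268.3] [0.617  0.0956 0.    ]
side tip_box 0.64 [213.  203.9] [ 0.7323 -0.1703 -0.    ]
side tip_box 0.23 [217.1 232.9] [ 0.6761 -0.0396  0.    ]
side dishes 0.57 [314.7 365. ] [0.3357 0.3358 0.    ]
side di
[... 1291 characters left out ...]
6 0.    ]
top tube_rack 0.3 [290.3 243.7] [ 0.4075 -0.0958  0.    ]
top tip_box 0.78 [316.5 148.8] [ 0.7311 -0.1801  0.    ]
top dishes 0.55 [161.2 264.1] [0.3317 0.3347 0.    ]
top cap 0.61 [332.6 262.6] [ 0.3471 -0.238   0.    ]
{'time_s': 1.4, 'q': array([-1.3753,  0.1808,  1.607 ,  0.    ,  1.3538, -0.2063]), 'dq': array([ 0.0001,  0.0004, -0.0004,  0.0008, -0.0001,  0.0022]), 'joint_efforts': array([ -0.0005, -44.4842, -35.1676,  -0.0004,   0.0008,   0.    ]), 'eef_pos': array([ 0.2249, -0.5292,  0.2453]), 'eef_rot': array([-0.    ,  0.9799,  0.1996,  0.    ]), 'wrist_force': array([ 0.2931,  0.4017, -0.7936]), 'torque': array([-0.0536, -0.0442,  0.0191]), 'opening': 0.9977765643578878}
```

View pics/side0.png

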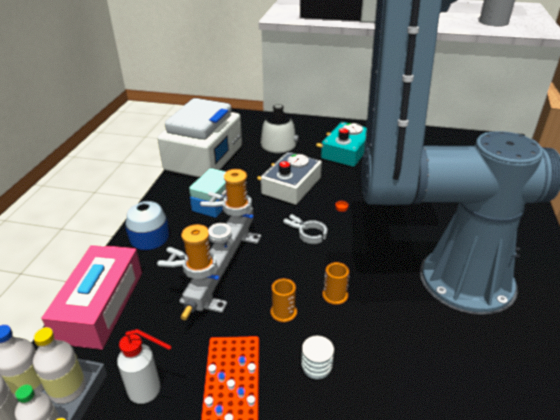

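View pics/top0.png

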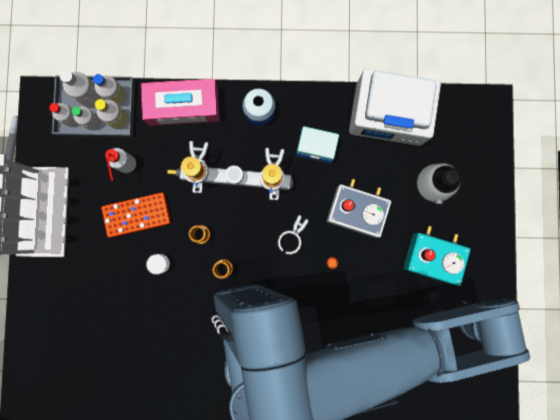

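Run:
```python
import cv2,numpy as np
a=cv2.imread('pics/top0.png');b=cv2.imread('pics/side0.png')
f=lambda i,x,y,w,h:cv2.resize(i[y:y+h,x:x+w],(400,300),interpolation=cv2.INTER_CUBIC)
cv2.imwrite('pics/crop0.png',np.vstack([np.hstack([f(a,310,170,100,75),f(a,170,200,100,75)]),np.hstack([f(b,240,140,120,90),f(b,230,240,130,97)])]))
```

```text
(no output)
```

View pics/crop0.png

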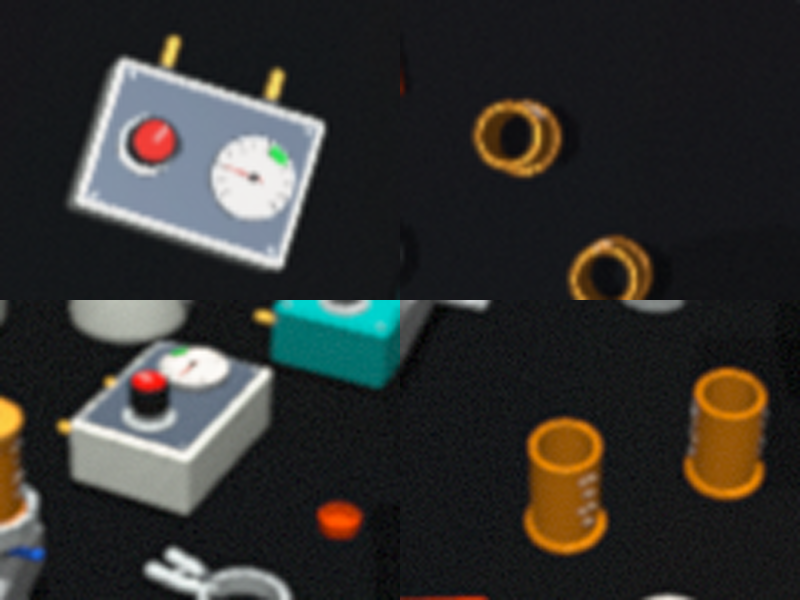

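Funnel-like things are the free tubes at top (200,233) and (222,266) and the two clamped ones at (193,168) and (272,176). The free tube farthest left is the one at (200,233), about (0.439, 0.207). The regulator is the white one at top (356,215), knob cap (349,206), and the turquoise one at (436,258) stays untouched. The crop confirms both choices. The hand is about 122° short of the green, so the knob needs about 1.06 rad clockwise.

servo_tool:
  plan:
    - [[0.038, 0.032, 0, 0, 0.5], [0.038, 0.032, 0, 0, 0.5], [0.038, 0.032, 0, 0, 0.5], [0.038, 0.032, 0, 0, 0.5], [0.038, 0.032, 0, 0, 0.5], [0.038, 0.032, 0, 0, 0.5], [0.038, 0.032, 0, 0, 0.5], [0.038, 0.03, 0, 0, 0.5]]

```text
time_s: 2.2
eef_pos: [0.5303, -0.2735, 0.2455]
eef_rot: [0.0, 0.98, 0.2, 0.0]
wrist_force: [0.2, -0.8, 0.8]
opening: 0.749
```

servo_tool:
  plan:
    - [[-0.001, -0.001, -0.03, 0, 0.5], [-0.001, -0.001, -0.03, 0, 0.5], [0, 0, -0.03, 0, 0.5], [0, 0, 0, 0, 0.5]]

```text
time_s: 2.6
eef_pos: [0.5244, -0.275, 0.1506]
eef_rot: [-0.003, 0.98, 0.2, -0.003]
wrist_force: [-0.4, -0.2, -0.8]
opening: 0.752
```

Run:
```python
from h import *
np.set_printoptions(precision=4,suppress=True)
c=camera("side");t=camera("top")
o=get_obs();p=o["eef_pos"];print(p)
cs=[x for x in pinpoint(c,"knob_top")]
for f in cs: print(f["conf"],px(f),onz(c,px(f),.111))
f=lambda i,x,y,w,h:cv2.resize(i[y:y+h,x:x+w],(400,300),interpolation=cv2.INTER_CUBIC)
cv2.imwrite('pics/k1.png',np.hstack([f(c["img"],230,110,120,90),f(t["img"],310,170,100,75)]))
```

```text
[ 0.5268 -0.2772  0.1554]
0.72 (284.592, 166.194) [ 0.525  -0.2552  0.111 ]
0.62 (341.59999999999997, 134.694) [ 0.38   -0.4872  0.111 ]
```

View pics/k1.png

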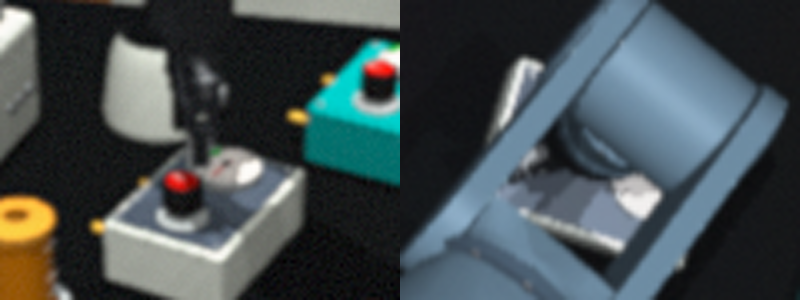

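Run:
```python
from h import *
np.set_printoptions(precision=4,suppress=True)
c=camera("side");p=get_obs()["eef_pos"];print(p)
d=np.array([.391,-.92,0])
pts=[p,p+d*.032,p-d*.032,p+d*.032-[0,0,.005],p-d*.032-[0,0,.005],[.5285,-.275,.111],[.5285,-.275,.082]]
i=c["img"][120:195,235:335].copy();i=cv2.resize(i,(800,600),interpolation=cv2.INTER_CUBIC)
for k,u in enumerate(proj(c,pts)):
    print(k,u);x=tuple(int(v) for v in ((u-[235,120])*8));cv2.circle(i,x,4,(0,255,0),-1);cv2.putText(i,str(k),x,0,.7,(255,255,0),1)
cv2.imwrite('pics/k2.png',i)
```

```text
[ 0.5279 -0.2782  0.1574]
0 [285.2341 148.8397]
1 [283.1782 143.6616]
2 [287.3628 154.201 ]
3 [283.1793 145.1075]
4 [287.3552 155.6758]
5 [284.79   162.6848]
6 [284.7776 170.7689]
```

View pics/k2.png

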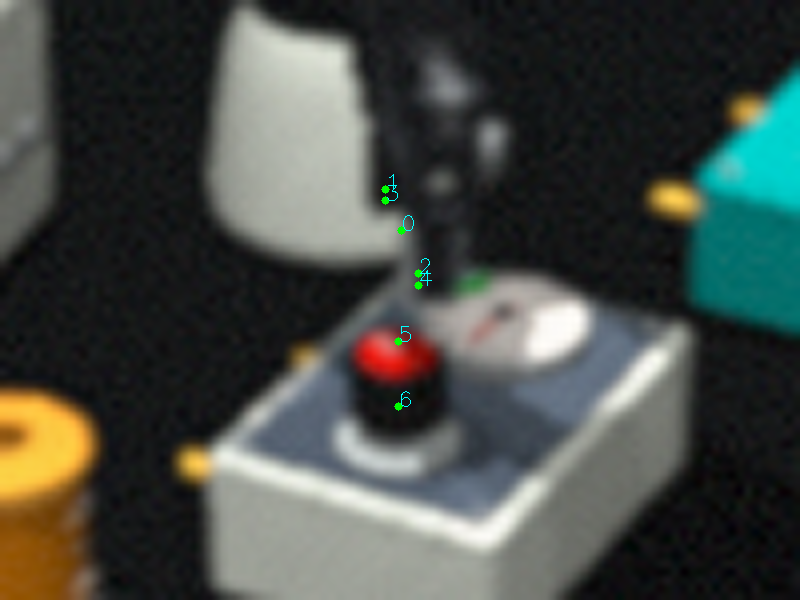

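Run:
```python
from h import *
np.set_printoptions(precision=4,suppress=True)
s=camera("side");t=camera("top")
o=get_obs();print(o["eef_pos"],o["time_s"])
res=[]
for n,c,(u,v),r in(("top",t,(349,206),9),("side",s,(284.6,164),9)):
    g=cv2.imread(f"pics/{n}0.png").astype(float)
    B,G,R=g[...,0],g[...,1],g[...,2]
    w=np.clip(R-np.maximum(B,G)-25,0,100)
    yy,xx=np.mgrid[:420,:560];w*=((xx-u)**2+(yy-v)**2<r*r)
    w=np.minimum(w,60)
    m=((w*xx).sum()/w.sum(),(w*yy).sum()/w.sum());print(n,m,w.sum()/60,onz(c,m,.111),onz(c,m,.107));res.append((c,m))
    print("px per 10mm",proj(c,[[.5285,-.275,.111],[.5385,-.275,.111],[.5285,-.265,.111],[.5285,-.275,.121]])-proj(c,[.5285,-.275,.111]))
print(tri(res[0][0],res[0][1],res[1][0],res[1][1]))
```

```text
[ 0.5279 -0.2782  0.1575] 2.9
top (np.float64(348.0847489618724), np.float64(204.75500188750473)) 88.3 [ 0.5319 -0.2711  0.111 ] [ 0.5322 -0.2717  0.107 ]
px per 10mm [[ 0.      0.    ]
 [ 0.0183 -3.1773]
 [-3.1923 -0.0564]
 [ 0.5171 -0.2743]]
side (np.float64(284.23295454545456), np.float64(163.98295454545453)) 61.6 [ 0.5286 -0.2673  0.111 ] [ 0.5299 -0.2737  0.107 ]
px per 10mm [[ 0.      0.    ]
 [-3.2193 -0.3516]
 [-0.6777  1.6984]
 [ 0.0043 -2.8318]]
(array([ 0.5308, -0.2717,  0.1082]), np.float64(0.002562948425953409))
```

servo_tool:
  plan:
    - [[0.002, 0.006, -0.015, 0, 0.5], [0, 0, -0.015, 0, 0.5], [0, 0, -0.015, 0, 0.5], [0, 0, -0.014, 0, 0.5], [0, 0, 0, 0, 0.5], [0, 0, 0, 0, 0.5]]

```text
time_s: 3.5
eef_pos: [0.5286, -0.271, 0.0954]
eef_rot: [-0.001, 0.98, 0.2, -0.0]
wrist_force: [0.5, 0.5, 0.2]
opening: 0.75
```

Run:
```python
from h import *
c=camera("side");o=get_obs();print(o["eef_pos"],o["wrist_force"],o["torque"])
i=c["img"][120:195,235:335];cv2.imwrite('pics/k3.png',cv2.resize(i,(800,600),interpolation=cv2.INTER_CUBIC))
```

```text
[ 0.52902949 -0.27139213  0.0962845 ] [-0.58664953  0.51980671  0.3200635 ] [-0.04099925 -0.03404673  0.06164379]
```

View pics/k3.png

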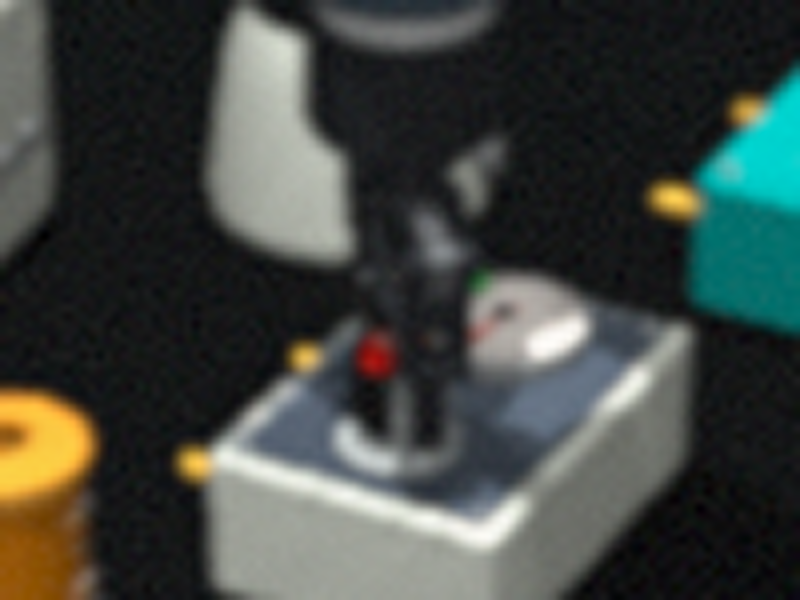

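servo_tool:
  plan:
    - [[0, 0, 0, 0, -1], [0, 0, 0, 0, -1], [0, 0, 0, 0, -1], [0, 0, 0, 0, -1], [0, 0, 0, 0, -1]]

```text
time_s: 4.05
eef_pos: [0.5291, -0.2709, 0.0977]
eef_rot: [0.0, 0.98, 0.2, 0.0]
wrist_force: [-2.7, 3.7, 6.6]
opening: 0.431
```

Run:
```python
from h import *
o=get_obs();print(o["eef_pos"],o["wrist_force"],o["torque"],o["opening"],o["eef_rot"])
```

```text
[ 0.52913052 -0.27094311  0.09765033] [-2.72420977  3.74910208  6.61162805] [ 0.50107326  0.46970329 -0.018505  ] 0.43104855457646807 [3.26347175e-05 9.79856759e-01 1.99701472e-01 2.29135196e-04]
```

servo_tool:
  plan:
    - [[0, 0, -0.002, 0, -1], [0, 0, -0.002, 0, -1], [0, 0, 0, 0, -1]]

```text
time_s: 4.35
eef_pos: [0.5292, -0.271, 0.0939]
eef_rot: [0.0, 0.98, 0.2, 0.0]
wrist_force: [-3.5, 3.8, 9.5]
opening: 0.427
```

servo_tool:
  plan:
    - [[0, 0, -0.0015, 0, -1], [0, 0, 0, 0, -1]]

```text
time_s: 4.55
eef_pos: [0.5292, -0.271, 0.0928]
eef_rot: [0.0, 0.98, 0.2, 0.0]
wrist_force: [-4.2, 4.5, 11.1]
opening: 0.425
```

servo_tool:
  plan:
    - [[0, 0, -0.0005, 0, -1], [0, 0, 0, 0, -1]]

```text
time_s: 4.75
eef_pos: [0.5292, -0.271, 0.0927]
eef_rot: [0.0, 0.98, 0.2, 0.0]
wrist_force: [-5.8, 5.1, 13.4]
opening: 0.426
```

Run:
```python
from h import *
c=camera("side");t=camera("top")
o=get_obs();print(o["eef_pos"],o["wrist_force"],o["torque"],o["q"])
f=lambda i,x,y,w,h:cv2.resize(i[y:y+h,x:x+w],(400,300),interpolation=cv2.INTER_CUBIC)
cv2.imwrite('pics/k4.png',np.hstack([f(c["img"],250,140,64,48),f(t["img"],310,170,100,75)]))
```

```text
[ 0.52919915 -0.27098748  0.09263891] [-5.04742764  5.66286737 14.05405668] [0.80610217 0.88272174 0.0312845 ] [-6.72830096e-01  3.99460540e-01  1.66614397e+00  2.57565518e-04
  1.07555988e+00  4.95643410e-01]
```

View pics/k4.png

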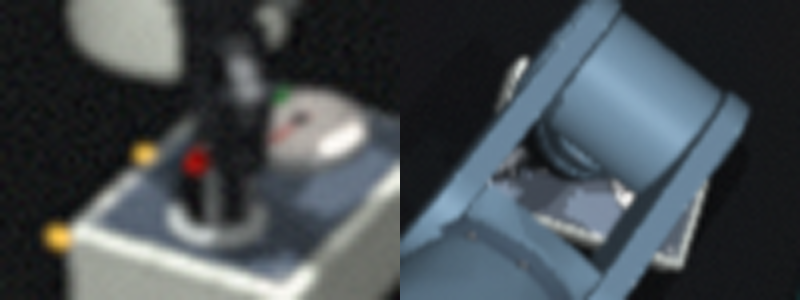

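```bash
cat >> h.py <<'E'
def gauge(c,img,cen,rad,tag=None):
    # cen: world xy of gauge centre
    yy,xx=np.mgrid[:420,:560]
    pts=[];
    o,_=ray(c,(0,0)); R,t,K=PM(c)
    D=(R.T@np.linalg.inv(K)@np.stack([xx.ravel(),yy.ravel(),np.ones(xx.size)])).T
    P=o+D*((.080-o[2])/D[:,2])[:,None]
    g=img.reshape(-1,3).astype(float)
    ins=np.hypot(*(P[:,:2]-cen).T)<rad
    B,G,Rr=g.T
    gr=np.clip(G-np.maximum(B,Rr)-30,0,None)*ins
    w=(g.min(1)>150)*ins
    rd=np.clip(Rr-np.maximum(B,G)-15,0,None)*ins
    f=lambda w:(P[:,:2]*w[:,None]).sum(0)/max(w.sum(),1e-9)
    return f(w*1.),f(gr),f(rd),gr.sum(),rd.sum()
E
python3 - <<'E'
from h import *
np.set_printoptions(precision=4,suppress=True)
for n in("top","side"):
    c=camera(n); im=cv2.imread(f"pics/{n}0.png")
    uv=(310+253/4,170+177/4) if n=="top" else (240+195*120/400,140+(367-300)*90/300)
    cen=onz(c,uv,.080)[:2]
    w,g,r,a,b=gauge(c,im,cen,.032)
    for C in(cen,w):
        ag=np.arctan2(*(g-C)[::-1]);ar=np.arctan2(*(r-C)[::-1])
        print(n,C,g,r,a,b,"cw hand->green",(ar-ag)%(2*np.pi))
E
```

```text
top [ 0.5056 -0.3565] [ 0.5243 -0.3752] [ 0.5106 -0.3457] 956.0 171.0 cw hand->green 1.9238118519350738
top [ 0.5045 -0.3557] [ 0.5243 -0.3752] [ 0.5106 -0.3457] 956.0 171.0 cw hand->green 1.798108981492109
side [ 0.4993 -0.3489] [ 0.5202 -0.3705] [ 0.5081 -0.3451] 50.0 108.0 cw hand->green 1.2068780241757535
side [ 0.499 -0.348] [ 0.5202 -0.3705] [ 0.5081 -0.3451] 50.0 108.0 cw hand->green 1.1252319685547953
```

servo_tool:
  plan:
    - [[0, 0, 0, -0.12, -1], [0, 0, 0, -0.12, -1], [0, 0, 0, -0.12, -1], [0, 0, 0, -0.12, -1], [0, 0, 0, -0.12, -1], [0, 0, 0, -0.12, -1], [0, 0, 0, -0.12, -1]]

```text
time_s: 5.65
eef_pos: [0.5291, -0.2694, 0.0926]
eef_rot: [-0.001, 0.976, -0.219, -0.0]
wrist_force: [-5.8, 11.8, 17.9]
opening: 0.427
```

Run:
```python
from h import *
c=camera("side");t=camera("top")
o=get_obs();print(o["eef_pos"],o["wrist_force"],o["torque"],o["q"],o["eef_rot"])
f=lambda i,x,y,w,h:cv2.resize(i[y:y+h,x:x+w],(400,300),interpolation=cv2.INTER_CUBIC)
cv2.imwrite('pics/k5.png',np.vstack([np.hstack([f(c["img"],250,140,64,48),f(t["img"],310,170,100,75)]),np.hstack([f(c["img"],285,145,24,18),f(t["img"],360,200,24,18)])]))
```

```text
[ 0.5290871  -0.26935224  0.09257123] [-6.29121656 11.5202818  17.13287289] [ 1.71287931  0.97770082 -0.02373548] [-0.67162761  0.39904907  1.66689222  0.00215467  1.07748768  1.33902278] [-1.25406789e-03  9.75800906e-01 -2.18656920e-01 -4.12092218e-04]
```

View pics/k5.png

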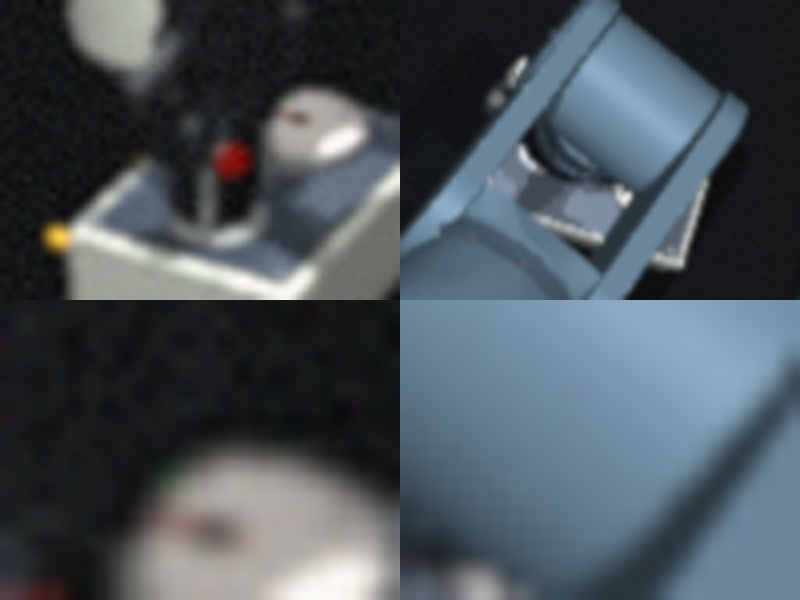

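Run:
```python
from h import *
np.set_printoptions(precision=4,suppress=True)
c=camera("side")
im=c["img"]
pv=onz(c,(298.5,158.8),.08)[:2]
for nm,uv in(("hand",(294.3,158.3)),("green",(295.3,155.7)),("green0",(240+178*.3,140+51*.3))):
    p=onz(c,uv,.08)[:2];v=p-pv;print(nm,p,np.hypot(*v),np.degrees(np.arctan2(v[1],v[0])))
print(pv)
# fit gauge circle in initial top and side image: predict ellipse overlay
f=[]
for n in("top","side"):
    cc=c if n=="side" else camera(n)
    g=cv2.imread(f"pics/{n}0.png")
    # rectified view of gauge plane: 0.2 mm/px, centre at (.505,-.355), 90mm
    N=400;s=.0002;X0=np.array([.503,-.352])
    a,b=np.mgrid[:N,:N]; W=np.stack([X0[0]+(N/2-a.ravel())*s,X0[1]+(N/2-b.ravel())*s,np.full(N*N,.08)],1)
    uv=proj(cc,W).astype(np.float32).reshape(N,N,2)
    f.append(cv2.remap(g,uv[...,0],uv[...,1],cv2.INTER_CUBIC))
    if n=="side": f.append(cv2.remap(im,uv[...,0],uv[...,1],cv2.INTER_CUBIC))
cv2.imwrite("pics/rect.png",cv2.resize(np.hstack(f),(798,266)))
```

```text
hand [ 0.5145 -0.357 ] 0.013726114575840111 -1.2630769550573153
green [ 0.5144 -0.3736] 0.021722496770331296 -51.10668383176778
green0 [ 0.5209 -0.3749] 0.027089710635519886 -42.02507762774799
[ 0.5008 -0.3567]
```

View pics/rect.png

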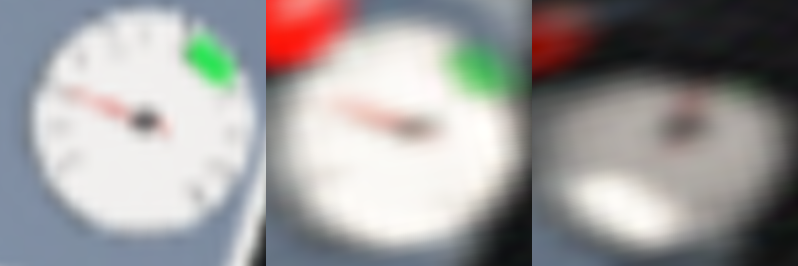

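servo_tool:
  plan:
    - [[0, 0.001, 0, -0.1, -1], [0, 0, 0, -0.1, -1], [0, 0, 0, 0, -1], [0, 0, 0, 0, -1]]

```text
time_s: 6.25
eef_pos: [0.5293, -0.2689, 0.0926]
eef_rot: [-0.001, 0.95, -0.314, -0.0]
wrist_force: [-4.4, 8.5, 15.7]
opening: 0.428
```

```bash
cat > rc.py <<'E'
from h import *
import sys
c=camera("side")
N=400;s=.0002;X0=np.array([.503,-.352])
a,b=np.mgrid[:N,:N]; W=np.stack([X0[0]+(N/2-a.ravel())*s,X0[1]+(N/2-b.ravel())*s,np.full(N*N,.08)],1)
uv=proj(c,W).astype(np.float32).reshape(N,N,2)
r=cv2.remap(c["img"],uv[...,0],uv[...,1],cv2.INTER_CUBIC)
r2=np.clip(r.astype(float)*1.6,0,255).astype(np.uint8)
cv2.imwrite(sys.argv[1],np.hstack([r,r2]))
o=get_obs();print(o["time_s"],o["eef_pos"],o["wrist_force"],o["torque"],o["q"])
E
python3 rc.py pics/r1.png
```

```text
6.3 [ 0.52926516 -0.26890492  0.09261886] [-4.88338807 10.49406373 15.6677361 ] [ 1.43619399  0.85133314 -0.07715075] [-0.67061799  0.39835341  1.66775796  0.0016853   1.07628072  1.53709425]
```

View pics/r1.png

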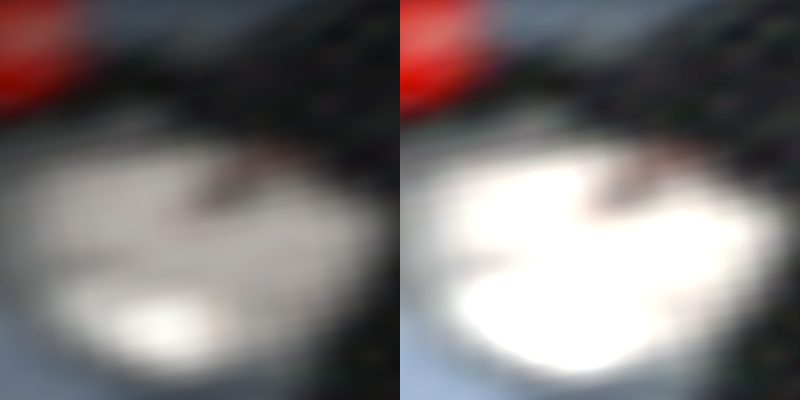

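servo_tool:
  plan:
    - [[0, 0, 0.002, 0, -1], [0, 0, 0.002, 0, -1], [0, 0, 0.001, 0, -1], [0, 0, 0, 0, 0.4], [0, 0, 0, 0, 0.4], [0, 0, 0, 0, 0.4], [0, 0, 0.02, 0, 0.4], [0, 0, 0.03, 0, 0.4]]

```text
time_s: 7.1
eef_pos: [0.5274, -0.2694, 0.1435]
eef_rot: [-0.001, 0.949, -0.314, -0.002]
wrist_force: [0.3, -0.3, 1.0]
opening: 0.697
```

servo_tool:
  plan:
    - [[-0.02, 0.02, 0.04, 0.1, 0.6], [-0.02, 0.04, 0.02, 0.1, 0.6], [-0.02, 0.045, 0, 0.1, 0.6], [0, 0.048, 0, 0.1, 0.6], [0, 0.048, 0, 0.1, 0.6], [0, 0.048, 0, 0.1, 0.6]]

```text
time_s: 7.7
eef_pos: [0.4686, -0.0199, 0.2056]
eef_rot: [0.0, 1.0, -0.018, 0.001]
wrist_force: [1.3, 0.9, 0.1]
opening: 0.798
```

```bash
sed -i 's/c=camera("side")/c=camera(sys.argv[2])/' rc.py; python3 rc.py pics/r2.png top;python3 rc.py pics/r3.png side; python3 -c "
import cv2,numpy as np
cv2.imwrite('pics/r23.png',np.hstack([cv2.imread('pics/r2.png')[:,:400],cv2.imread('pics/r3.png')[:,:400]]))"
```

```text
7.75 [ 0.46774388 -0.01320729  0.20527653] [-1.52928776  6.29021191 -0.11320771] [0.17151188 0.08220681 0.03050421] [-0.28541658 -0.02157381  1.90873333  0.00422127  1.25566348  1.30993896]
7.8 [ 0.46816791 -0.01640597  0.20525294] [ 0.37369    -0.14685159 -0.60618273] [-0.02803736  0.00777276 -0.01058977] [-2.90276691e-01 -2.03339199e-02  1.90756418e+00  1.64990285e-03
  1.25489562e+00  1.31005813e+00]
```

View pics/r23.png

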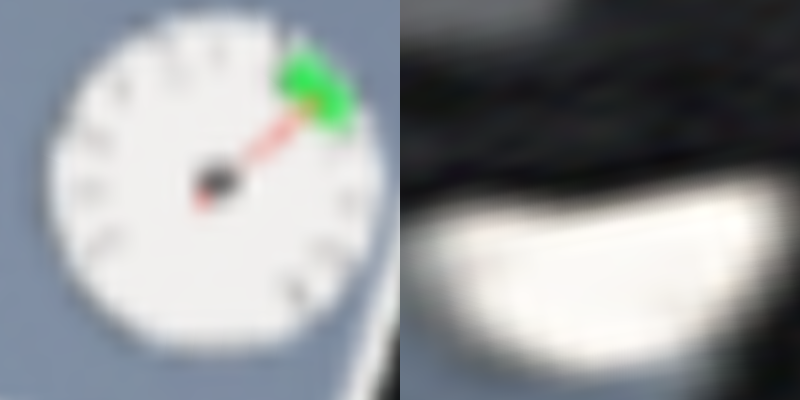

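The rectified top view shows the hand in the middle of the green. The next step is precise measurement of the funnel and head, using the unobstructed first pictures.

```bash
cat >> h.py <<'E'
def rect(c,g,X0,z,N=300,s=.0004):
    a,b=np.mgrid[:N,:N]; W=np.stack([X0[0]+(N/2-a.ravel())*s,X0[1]+(N/2-b.ravel())*s,np.full(N*N,z)],1)
    uv=proj(c,W).astype(np.float32).reshape(N,N,2)
    r=cv2.remap(g,uv[...,0],uv[...,1],cv2.INTER_CUBIC).copy()
    return r
def mark(r,X0,p,rad,s=.0004):
    N=r.shape[0];q=(N/2-(p[1]-X0[1])/s,N/2-(p[0]-X0[0])/s)
    cv2.circle(r,(int(round(q[0])),int(round(q[1]))),int(rad/s),(255,0,255),1)
    return r
E
python3 - <<'E'
from h import *
F=np.array([.4395,.207]);H=np.array([.620,.088])
for nm,lst in(("f",[(F,.085,.026),(F,.006,.030)]),("h",[(H,.126,.0275),(H,.119,.030)])):
    rows=[]
    for n in("top","side"):
        c=camera(n);g=cv2.imread(f"pics/{n}0.png")
        rows.append(np.hstack([mark(rect(c,g,X,z),X,X,r) for X,z,r in lst]))
    cv2.imwrite(f"pics/m_{nm}.png",np.vstack(rows))
E
```

```text
(no output)
```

View pics/m_f.png

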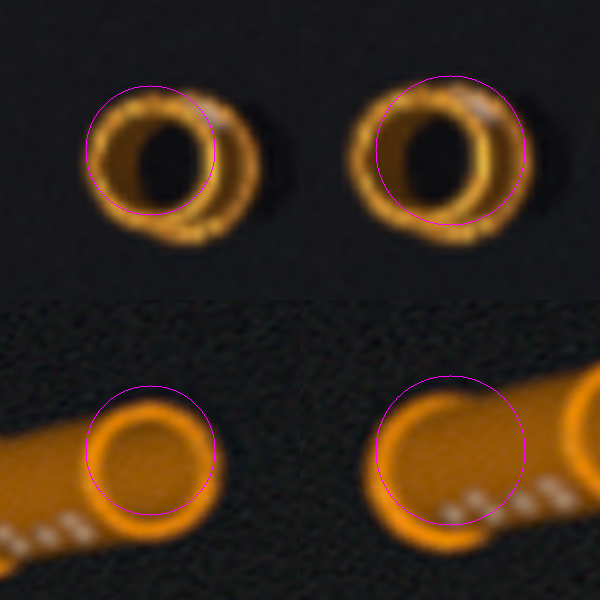

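View pics/m_h.png

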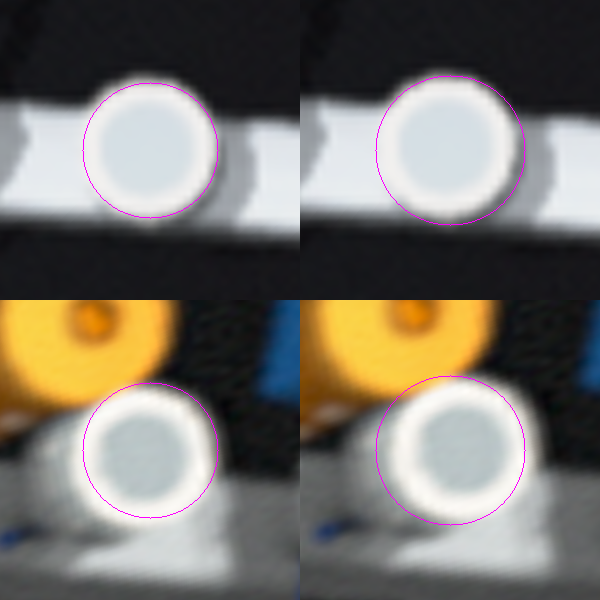

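servo_tool:
  plan:
    - [[-0.006, 0.035, 0, 0.145, 0.9], [-0.006, 0.035, 0, 0.145, 0.9], [-0.006, 0.035, 0, 0.145, 0.9], [-0.006, 0.035, 0, 0.145, 0.9], [-0.006, 0.035, 0, 0.145, 0.9], [-0.007, 0.035, 0, 0.145, 0.9], [0, 0.013, 0, 0.145, 0.9], [0, 0, 0, 0.145, 0.9]]

```text
time_s: 8.8
eef_pos: [0.4325, 0.202, 0.2052]
eef_rot: [-0.0, 0.845, 0.534, 0.0]
wrist_force: [0.1, -0.8, -0.7]
opening: 0.948
```

servo_tool:
  plan:
    - [[0, 0, -0.02, 0.145, 0.9], [0, 0, -0.02, 0.145, 0.9], [0, 0, -0.02, 0.11, 0.9], [0, 0, 0, 0, 0.9], [0, 0, 0, 0, 0.9]]

```text
time_s: 9.3
eef_pos: [0.4325, 0.2007, 0.1453]
eef_rot: [-0.0, 0.726, 0.688, -0.0]
wrist_force: [0.2, 0.2, -0.1]
opening: 0.947
```

Run:
```python
from h import *
o=get_obs();print(o["eef_pos"],o["eef_rot"],o["opening"],o["q"])
p=o["eef_pos"]
c=camera("side");t=camera("top")
cv2.imwrite("pics/s5.png",c["img"]);cv2.imwrite("pics/t5.png",t["img"])
F=np.array([.431,.2066])
i=cv2.resize(c["img"][220:340,200:360],(800,600),interpolation=cv2.INTER_CUBIC)
d=[1,0,0]
for k,u in enumerate(proj(c,[p,p+[.041,0,-.008],p-[.041,0,.008],[F[0],F[1],.085],[F[0],F[1],0]])):
    x=tuple(int(v) for v in (u-[200,220])*5);cv2.circle(i,x,3,(0,255,0),-1);cv2.putText(i,str(k),x,0,.6,(255,255,0),1)
cv2.imwrite("pics/f1.png",i)
```

```text
[0.43250521 0.20065383 0.14533951] [-1.51463822e-04  7.26108122e-01  6.87580409e-01 -3.93347954e-04] 0.9472583625752351 [ 1.84836802e-01  8.12588029e-02  1.93751283e+00 -1.91006810e-04
  1.12364625e+00  2.39412625e-01]
```

View pics/f1.png

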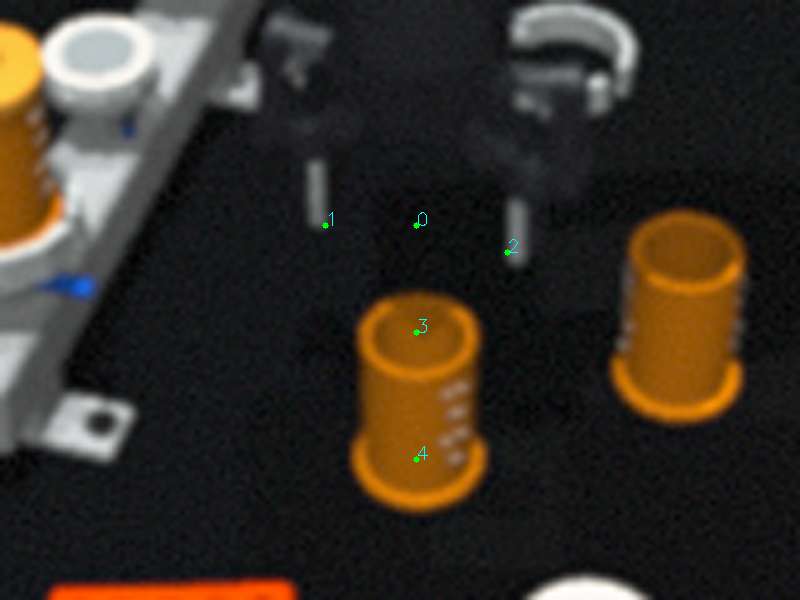

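servo_tool:
  plan:
    - [[-0.0015, 0.0075, -0.015, 0, 0.9], [0, 0, -0.025, 0, 0.9], [0, 0, -0.025, 0, 0.9], [0, 0, -0.024, 0, 0.9], [0, 0, 0, 0, 0.9], [0, 0, 0, 0, 0.9]]

```text
time_s: 10.0
eef_pos: [0.4311, 0.2093, 0.0572]
eef_rot: [0.0, 0.725, 0.689, 0.0]
wrist_force: [0.2, 0.9, 0.6]
opening: 0.945
```

Run:
```python
from h import *
o=get_obs();print(o["eef_pos"],o["wrist_force"],o["opening"])
c=camera("side")
cv2.imwrite("pics/f2.png",cv2.resize(c["img"][220:340,200:360],(800,600),interpolation=cv2.INTER_CUBIC))
```

```text
[0.43108044 0.20930958 0.05723491] [0.24925973 0.86863992 0.58867514] 0.9449405175669636
```

View pics/f2.png

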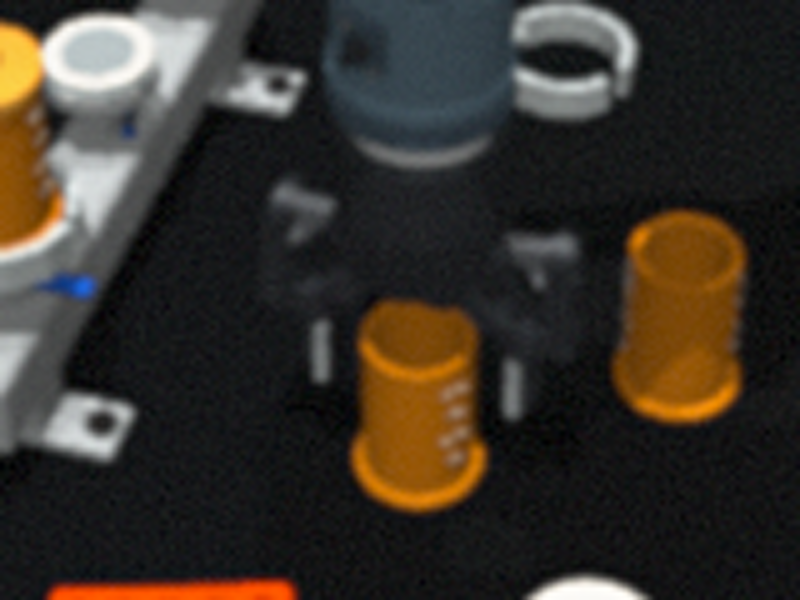

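Straddled and centred (fingers at columns 320 and 513, funnel axis 418), so I close the gripper.

servo_tool:
  plan:
    - [[0, 0, 0, 0, -1], [0, 0, 0, 0, -1], [0, 0, 0, 0, -1], [0, 0, 0, 0, -1], [0, 0, 0, 0, -1], [0, 0, 0, 0, -1]]

```text
time_s: 10.65
eef_pos: [0.4316, 0.2095, 0.0578]
eef_rot: [0.001, 0.724, 0.69, 0.001]
wrist_force: [-1.0, -0.3, 6.9]
opening: 0.589
```

servo_tool:
  plan:
    - [[0, 0, 0.015, 0, -1], [0, 0, 0.03, 0, -1], [0, 0, 0.04, 0, -1], [0, 0, 0.04, 0, -1], [0, 0, 0.035, 0, -1], [0, 0, 0, 0, -1], [0, 0, 0, 0, -1]]

```text
time_s: 11.35
eef_pos: [0.4306, 0.2094, 0.217]
eef_rot: [0.001, 0.724, 0.69, 0.001]
wrist_force: [-0.2, -0.3, -2.1]
opening: 0.582
```

Run:
```python
from h import *
o=get_obs();print(o["eef_pos"],o["eef_rot"],o["wrist_force"],o["torque"],o["opening"])
c=camera("side");t=camera("top")
cv2.imwrite("pics/f3.png",cv2.resize(c["img"][120:300,160:400],(800,600),interpolation=cv2.INTER_CUBIC))
cv2.imwrite("pics/f3t.png",t["img"])
```

```text
[0.4306104  0.20936274 0.21704192] [5.44099564e-04 7.24221311e-01 6.89566862e-01 8.60577710e-04] [-0.23426324 -0.28501151 -2.11481522] [ 0.03304973 -0.00346218  0.01538904] 0.5821802915714878
```

View pics/f3.png

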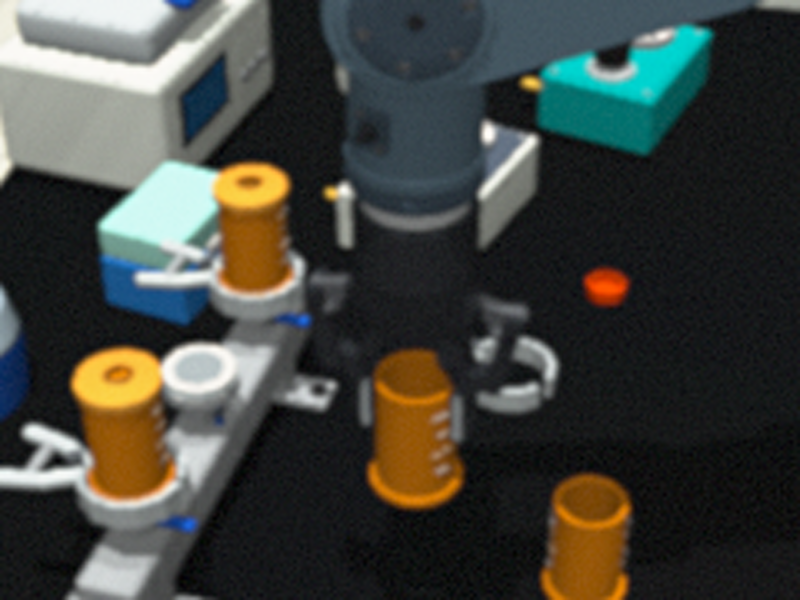

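servo_tool:
  plan:
    - [[0, -0.03, 0.01, 0, -1], [0, -0.04, 0.005, 0, -1], [0.015, -0.035, 0, 0, -1], [0.035, -0.015, 0, 0, -1], [0.035, 0, 0, 0, -1], [0.035, 0, 0, 0, -1], [0.03, 0, 0, 0, -1], [0.02, 0, 0, 0, -1]]

```text
time_s: 12.25
eef_pos: [0.6011, 0.0889, 0.2284]
eef_rot: [-0.001, 0.724, 0.689, -0.001]
wrist_force: [-0.3, 1.1, -0.6]
opening: 0.585
```

servo_tool:
  plan:
    - [[0.015, 0, 0, 0, -1], [0, 0, 0, 0, -1], [0, 0, 0, 0, -1], [0, 0, 0, 0, -1]]

```text
time_s: 12.65
eef_pos: [0.6141, 0.0894, 0.2302]
eef_rot: [-0.001, 0.724, 0.69, -0.001]
wrist_force: [-0.0, 0.0, -2.0]
opening: 0.582
```

Run:
```python
from h import *
o=get_obs();p=o["eef_pos"];print(p,o["eef_rot"],o["wrist_force"],o["torque"],o["opening"])
c=camera("side")
i=cv2.resize(c["img"][165:285,150:310],(800,600),interpolation=cv2.INTER_CUBIC)
cv2.imwrite("pics/g1.png",i)
```

```text
[0.61414743 0.08939035 0.2301699 ] [-0.00086704  0.72418529  0.68960439 -0.0008386 ] [-0.00393137  0.02320346 -1.95026547] [0.01737571 0.02610522 0.0296699 ] 0.5824385649264268
```

View pics/g1.png

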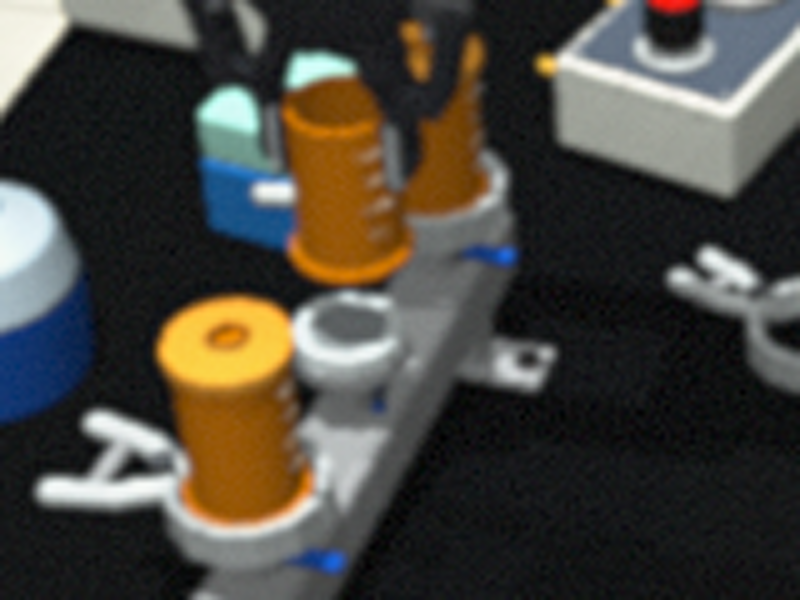

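```bash
cat >> h.py <<'E'
def circ(c,x,y,z,r,n=90):
    a=np.linspace(0,2*np.pi,n); return proj(c,np.c_[x+r*np.cos(a),y+r*np.sin(a),np.full(n,z)])
def over(c,circs,box,k,fn):
    x0,y0,w,h=box
    i=cv2.resize(c["img"][y0:y0+h,x0:x0+w],(w*k,h*k),interpolation=cv2.INTER_CUBIC)
    for (x,y,z,r,col) in circs:
        q=((circ(c,x,y,z,r)-[x0,y0]+.5)*k-.5).round().astype(int)
        cv2.polylines(i,[q],True,col,1)
    cv2.imwrite(fn,i)
E
python3 - <<'E'
from h import *
c=camera("side");p=get_obs()["eef_pos"];u=p[2]-.0578
over(c,[(p[0],p[1],u,.030,(255,0,255)),(p[0],p[1],u+.006,.030,(255,255,0)),(p[0],p[1],u+.085,.026,(255,0,255)),
 (.6165,.0885,.119,.030,(0,255,0)),(.6165,.0885,.126,.0275,(0,0,255))],(195,170,60,80),10,"pics/g2.png")
im=cv2.imread("pics/g2.png");cv2.imwrite("pics/g2.png",im[:800][:, :600]) if 0 else cv2.imwrite("pics/g2.png",cv2.resize(im,(450,600)))
print(p)
E
```

```text
[0.61458175 0.08943272 0.23105435]
```

View pics/g2.png

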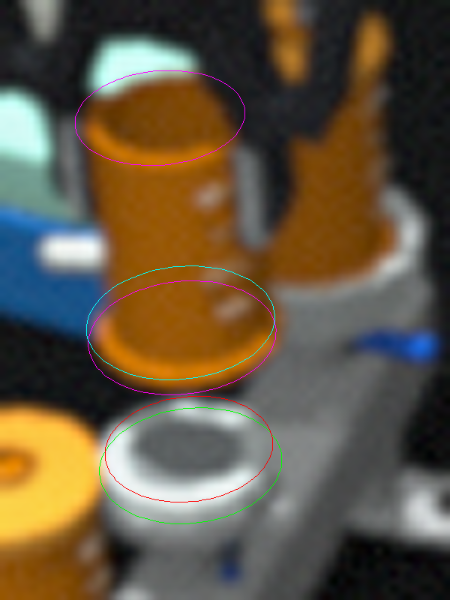

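servo_tool:
  plan:
    - [[0.003, 0.001, -0.015, 0, -1], [0, 0, -0.015, 0, -1], [0, 0, -0.009, 0, -1], [0, 0, 0, 0, -1], [0, 0, 0, 0, -1], [0, 0, 0, 0, -1]]

```text
time_s: 13.35
eef_pos: [0.6188, 0.0903, 0.1928]
eef_rot: [0.0, 0.724, 0.69, 0.0]
wrist_force: [-0.7, -0.2, -1.5]
opening: 0.584
```

Run:
```python
from h import *
c=camera("side");o=get_obs();p=o["eef_pos"];u=p[2]-.0578;print(p,u,o["wrist_force"],o["torque"])
cv2.imwrite("pics/s6.png",c["img"])
over(c,[(p[0],p[1],u,.030,(255,0,255)),(.617,.0905,.119,.030,(0,255,0))],(190,190,60,60),10,"pics/g3.png")
i=cv2.resize(c["img"][190:250,190:250],(600,600),interpolation=cv2.INTER_CUBIC)
a=cv2.imread("pics/g3.png")
cv2.imwrite("pics/g3.png",cv2.resize(np.hstack([i,a]),(800,400)))
```

```text
[0.61886882 0.0902468  0.19302693] 0.13522693314865136 [ 1.1046104   0.51568427 -2.20469115] [-0.00801987 -0.02505391 -0.01072342]
```

View pics/g3.png

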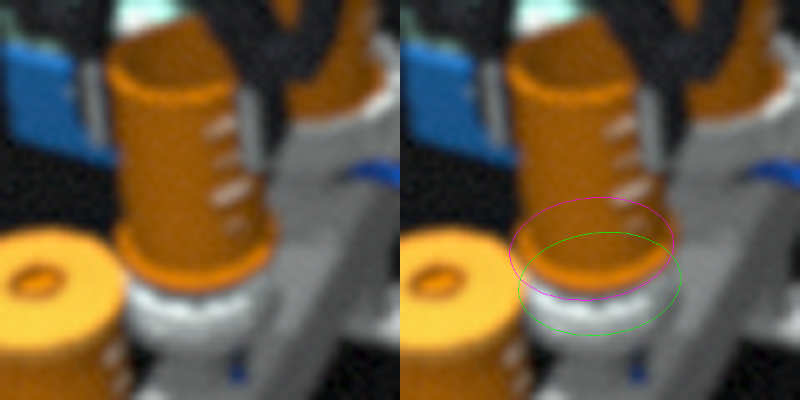

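Run:
```python
from h import *
c=camera("side")
C={"img":cv2.imread("pics/side0.png"),**{k:c[k] for k in("rvec","tvec","camera_matrix")}}
x,y=.617,.089
over(C,[(x,y,.119,.030,(0,160,0)),(x,y,.126,.0275,(0,0,255))],(198,215,40,36),20,"pics/a.png")
over(C,[],(198,215,40,36),20,"pics/b.png")
cv2.imwrite("pics/h2.png",cv2.resize(np.hstack([cv2.imread("pics/b.png"),cv2.imread("pics/a.png")]),(800,360),interpolation=cv2.INTER_AREA))
im=C["img"].astype(int)
for v in range(218,250): print(v,im[v,205:235].sum(1).__class__ and im[v,219],im[v,224])
print(C["img"][230,200:240].mean(1).round())
```

```text
218 [22 19 19] [21 19 17]
219 [23 22 21] [23 19 18]
220 [18 19 20] [15 13 14]
221 [27 27 29] [18 19 19]
222 [87 91 91] [62 65 66]
223 [176 183 187] [157 165 168]
224 [234 238 240] [235 240 244]
225 [228 231 228] [241 245 246]
226 [203 204 193] [223 225 223]
227 [197 197 185] [203 202 193]
228 [200 196 186] [196 194 183]
229 [199 198 187] [197 195 183]
230 [199 197 186] [199 197 187]
231 [196 194 184] [197 196 185]
232 [198 198 186] [199 200 190]
233 [197 197 186] [218 221 220]
234 [207 207 201] [238 242 244]
235 [224 228 229] [241 246 248]
236 [236 241 243] [224 229 229]
237 [226 231 232] [174 176 172]
238 [182 186 181] [148 150 143]
239 [160 162 156] [135 136 131]
240 [146 148 146] [118 120 116]
241 [128 128 126] [105 104 103]
242 [111 111 109] [89 86 82]
243 [97 98 95] [69 65 64]
244 [96 94 93] [66 60 54]
245 [97 98 97] [80 63 59]
246 [100  99  97] [90 70 61]
247 [95 97 93] [98 85 79]
248 [97 96 94] [100  98  96]
249 [104 104 102] [108 108 107]
[162. 169. 172. 171. 171. 172. 170. 181. 211. 241. 247. 239. 219. 197.
 195. 194. 194. 194. 196. 194. 195. 193. 193. 194. 194. 194. 212. 236.
 246. 245. 228. 215. 214. 211. 214. 215. 214. 206. 191. 158.]
```

View pics/h2.png

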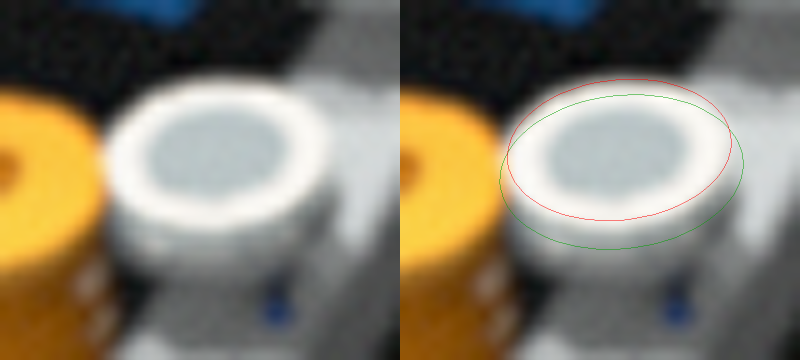

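Run:
```python
from h import *
c=camera("side");o=get_obs();p=o["eef_pos"];u=p[2]-.0578;print(p)
x,y=p[0]-.001,p[1]-.002
over(c,[(x,y,u,.030,(255,0,255)),(x,y,u+.006,.030,(255,255,0)),(x,y,u+.085,.026,(0,255,0)),(.618,.0895,.126,.0275,(0,0,255))],(198,190,40,50),16,"pics/a.png")
over(c,[],(198,190,40,50),16,"pics/b.png")
cv2.imwrite("pics/h3.png",cv2.resize(np.hstack([cv2.imread("pics/b.png"),cv2.imread("pics/a.png")]),(800,500),interpolation=cv2.INTER_AREA))
for col in(216,219,222):
  print(col,[tuple(c["img"][v,col]) for v in range(228,242)])
print(circ(c,x,y,u,.030)[:,1].max())
```

```text
[0.61879495 0.09024361 0.19301595]
216 [(np.uint8(0), np.uint8(85), np.uint8(149)), (np.uint8(16), np.uint8(88), np.uint8(154)), (np.uint8(14), np.uint8(103), np.uint8(176)), (np.uint8(0), np.uint8(119), np.uint8(206)), (np.uint8(22), np.uint8(117), np.uint8(201)), (np.uint8(58), np.uint8(96), np.uint8(152)), (np.uint8(118), np.uint8(120), np.uint8(127)), (np.uint8(186), np.uint8(186), np.uint8(174)), (np.uint8(232), np.uint8(233), np.uint8(223)), (np.uint8(216), np.uint8(218), np.uint8(210)), (np.uint8(179), np.uint8(180), np.uint8(173)), (np.uint8(162), np.uint8(162), np.uint8(155)), (np.uint8(150), np.uint8(149), np.uint8(145)), (np.uint8(124), np.uint8(125), np.uint8(122))]
219 [(np.uint8(8), np.uint8(87), np.uint8(149)), (np.uint8(13), np.uint8(88), np.uint8(150)), (np.uint8(0), np.uint8(97), np.uint8(167)), (np.uint8(9), np.uint8(117), np.uint8(203)), (np.uint8(17), np.uint8(120), np.uint8(208)), (np.uint8(49), np.uint8(99), np.uint8(164)), (np.uint8(96), np.uint8(103), np.uint8(119)), (np.uint8(146), np.uint8(147), np.uint8(138)), (np.uint8(192), np.uint8(194), np.uint8(186)),
[... 204 characters left out ...]
 np.uint8(129), np.uint8(125))]
222 [(np.uint8(8), np.uint8(84), np.uint8(142)), (np.uint8(1), np.uint8(84), np.uint8(149)), (np.uint8(4), np.uint8(103), np.uint8(180)), (np.uint8(17), np.uint8(121), np.uint8(209)), (np.uint8(26), np.uint8(107), np.uint8(186)), (np.uint8(72), np.uint8(97), np.uint8(138)), (np.uint8(127), np.uint8(125), np.uint8(125)), (np.uint8(185), np.uint8(186), np.uint8(175)), (np.uint8(223), np.uint8(223), np.uint8(213)), (np.uint8(195), np.uint8(198), np.uint8(189)), (np.uint8(160), np.uint8(162), np.uint8(153)), (np.uint8(143), np.uint8(144), np.uint8(137)), (np.uint8(125), np.uint8(126), np.uint8(120)), (np.uint8(114), np.uint8(114), np.uint8(113))]
234.0539043021851
```

View pics/h3.png

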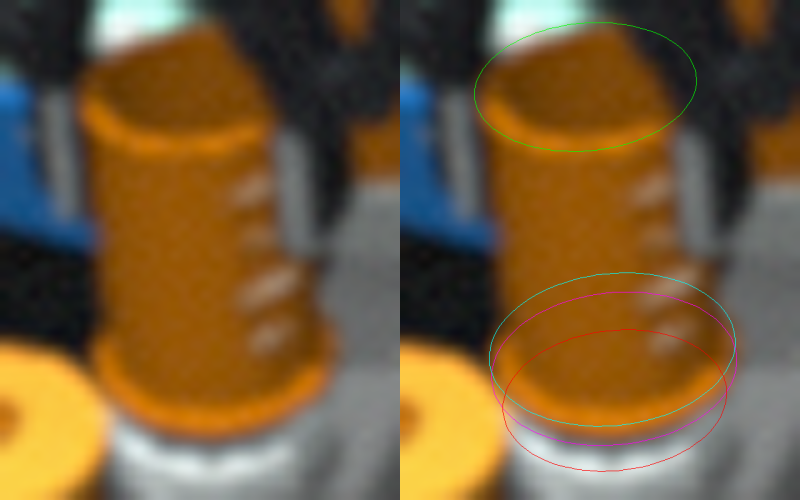

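Run:
```python
from h import *
c=camera("side")
C={"img":cv2.imread("pics/s5.png"),**{k:c[k] for k in("rvec","tvec","camera_matrix")}}
x,y=.430,.2075
over(C,[(x,y,0,.030,(255,0,255)),(x,y,.006,.030,(255,255,0)),(x,y,.085,.026,(0,255,0))],(265,272,40,50),16,"pics/a.png")
over(C,[],(265,272,40,50),16,"pics/b.png")
cv2.imwrite("pics/h4.png",cv2.resize(np.hstack([cv2.imread("pics/b.png"),cv2.imread("pics/a.png")]),(800,500),interpolation=cv2.INTER_AREA))
```

```text
(no output)
```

View pics/h4.png

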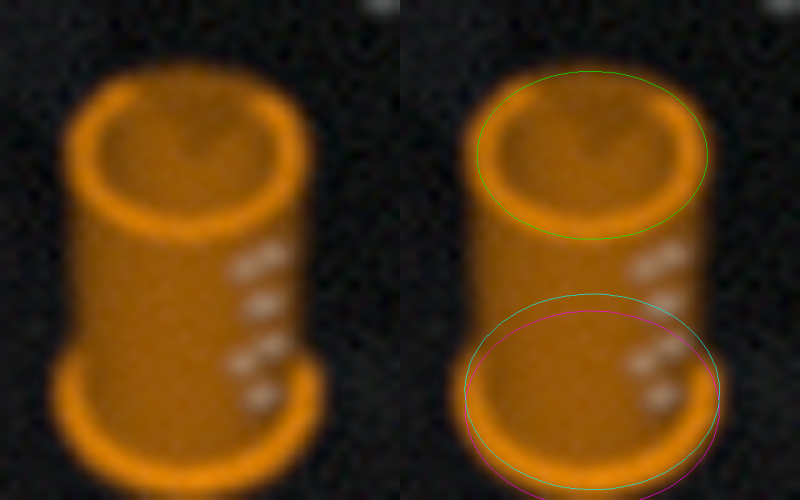

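Run:
```python
from h import *
np.set_printoptions(precision=4,suppress=True)
for n in("side","top"):
    c=camera(n);g=cv2.imread(f"pics/{n}0.png");h=cv2.cvtColor(g,cv2.COLOR_BGR2HSV)
    m=((h[...,0]>14)&(h[...,0]<26)&(h[...,1]>120)&(h[...,2]>215)).astype(np.uint8)
    k,l,s,ce=cv2.connectedComponentsWithStats(m)
    out=[]
    for j in range(1,k):
        if s[j,4]>40:
            cn=cv2.findContours((l==j).astype(np.uint8),0,1)[0][0];e=cv2.fitEllipse(cv2.convexHull(cn))
            p=onz(c,e[0],.219)[:2];print(n,s[j],ce[j],np.round(e,1) if 0 else e,p,onz(c,ce[j],.219)[:2]);out.append(p)
```

```text
side [548  88  12  20 163] [554.0982  98.2883] ((554.0, 98.54737854003906), (10.632660865783691, 21.187578201293945), 159.93319702148438) [-0.2794 -0.6677] [-0.2802 -0.6699]
side [224 170  22  12 194] [234.5    175.6134] ((234.46690368652344, 175.43711853027344), (12.276803970336914, 21.515911102294922), 85.99168395996094) [ 0.6039 -0.0164] [ 0.6036 -0.0157]
side [182 225  26  17 320] [194.8438 233.3156] ((194.89501953125, 233.23240661621094), (16.499324798583984, 26.191640853881836), 81.03832244873047) [0.6221 0.2196] [0.6221 0.2199]
top [181 157  19  15 172] [189.6802 163.4244] ((190.447509765625, 165.5808868408203), (17.2828311920166, 18.714454650878906), 86.5997543334961) [0.6289 0.2074] [0.6352 0.2098]
top [263 164  19  16 167] [272.9341 170.497 ] ((272.6689453125, 171.40414428710938), (13.457658767700195, 19.372873306274414), 116.52886199951172) [ 0.6159 -0.0333] [ 0.6186 -0.0341]
```

servo_tool:
  plan:
    - [[0, 0.0015, 0, 0, -1], [0, 0, -0.003, 0, -1], [0, 0, -0.003, 0, -1], [0, 0, 0, 0, -1]]

```text
time_s: 14.05
eef_pos: [0.6179, 0.0918, 0.1854]
eef_rot: [-0.0, 0.724, 0.69, -0.0]
wrist_force: [-1.1, -0.9, -2.0]
opening: 0.585
```

servo_tool:
  plan:
    - [[0, 0, -0.001, 0, -1], [0, 0, 0, 0, -1]]

```text
time_s: 14.25
eef_pos: [0.6183, 0.0918, 0.1851]
eef_rot: [-0.0, 0.724, 0.69, -0.0]
wrist_force: [-0.7, -0.3, -1.2]
opening: 0.588
```

servo_tool:
  plan:
    - [[0, 0, -0.001, 0, -1], [0, 0, 0, 0, -1]]

```text
time_s: 14.45
eef_pos: [0.6184, 0.0917, 0.1842]
eef_rot: [-0.0, 0.724, 0.69, -0.0]
wrist_force: [-0.4, -0.8, -1.9]
opening: 0.577
```

servo_tool:
  plan:
    - [[0, 0, -0.001, 0, -1], [0, 0, 0, 0, -1], [0, 0, 0, 0, -1]]

```text
time_s: 14.75
eef_pos: [0.6185, 0.0918, 0.1834]
eef_rot: [0.0, 0.724, 0.69, 0.0]
wrist_force: [-0.3, -0.4, -1.2]
opening: 0.584
```

Run:
```python
from h import *
c=camera("side");o=get_obs();p=o["eef_pos"];print(p,o["wrist_force"],o["torque"])
x,y=p[0],p[1]-.002;u=.126
over(c,[(x,y,u+.085,.026,(0,255,0)),(.618,.0895,.119,.030,(0,0,255)),(.618,.0895,.126,.030,(255,0,255))],(198,190,40,60),13,"pics/a.png")
over(c,[],(198,190,40,60),13,"pics/b.png")
cv2.imwrite("pics/h5.png",cv2.resize(np.hstack([cv2.imread("pics/b.png"),cv2.imread("pics/a.png")]),(800,600),interpolation=cv2.INTER_AREA))
```

```text
[0.61848007 0.09180042 0.1834303 ] [ 0.90104414 -0.07234841 -1.18510565] [-0.00424017 -0.02172204 -0.04799685]
```

View pics/h5.png

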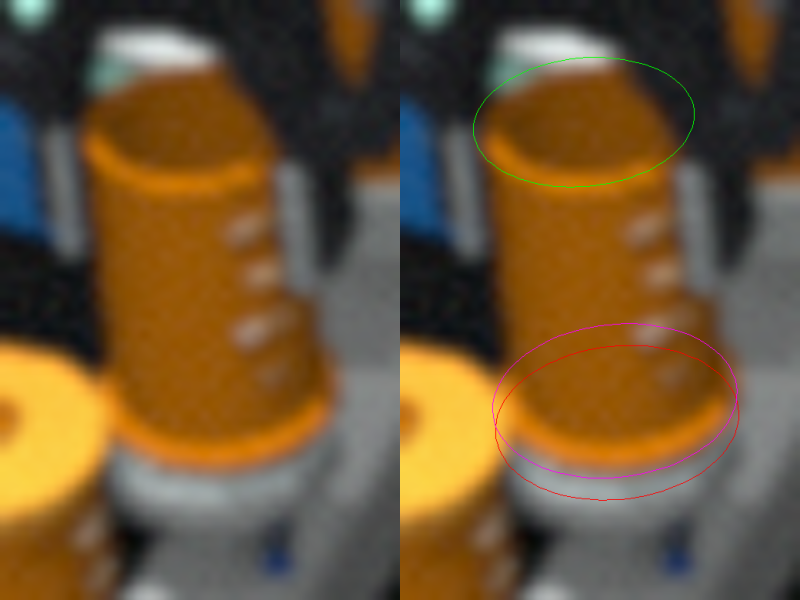

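Run:
```python
from h import *
c=camera("side");g=cv2.imread("pics/side0.png")
for col in(214,219,224): 
    print(col,"now",[int(c["img"][v,col].mean()) for v in range(230,252)]);print("   s0",[int(g[v,col].mean()) for v in range(230,252)])
for col in (214,219,224):
  for nm,(z,r) in dict(sealtop=(.126,.0275),sealbot=(.119,.0275),fl=(.119,.03),fun=(.126,.03)).items():
    q=circ(c,.618,.0895,z,r,720);s=q[np.abs(q[:,0]-col)<.4];print(col,nm,s[:,1].max().round(2),s[:,1].min().round(2))
```

```text
214 now [80, 78, 82, 92, 117, 123, 126, 140, 163, 165, 140, 113, 91, 76, 83, 95, 101, 104, 119, 147, 173, 187]
   s0 [195, 193, 191, 199, 226, 244, 240, 198, 175, 174, 145, 111, 90, 73, 82, 94, 101, 104, 118, 146, 172, 183]
219 now [86, 81, 80, 79, 100, 115, 120, 128, 149, 162, 149, 126, 113, 99, 95, 97, 97, 100, 98, 107, 135, 178]
   s0 [194, 191, 194, 193, 205, 227, 240, 229, 183, 159, 146, 127, 110, 96, 94, 97, 98, 95, 95, 103, 136, 172]
224 now [70, 71, 80, 97, 117, 116, 111, 129, 140, 136, 116, 103, 89, 68, 62, 66, 77, 87, 101, 107, 136, 175]
   s0 [194, 192, 196, 219, 241, 245, 227, 174, 147, 134, 118, 104, 85, 66, 60, 67, 73, 87, 98, 107, 134, 173]
214 sealtop 236.28 223.46
214 sealbot 238.42 225.73
214 fl 239.14 225.04
214 fun 237.0 222.8
219 sealtop 236.61 222.51
219 sealbot 238.83 224.69
219 fl 239.5 224.08
219 fun 237.28 221.89
224 sealtop 235.64 222.86
224 sealbot 237.94 224.98
224 fl 238.65 224.32
224 fun 236.38 222.18
```

servo_tool:
  plan:
    - [[0, 0, -0.001, 0, -1], [0, 0, 0, 0, -1], [0, 0, -0.001, 0, -1], [0, 0, 0, 0, -1]]

```text
time_s: 15.25
eef_pos: [0.6185, 0.0918, 0.1818]
eef_rot: [0.0, 0.724, 0.69, 0.0]
wrist_force: [-1.9, 0.7, 3.2]
opening: 0.58
```

servo_tool:
  plan:
    - [[0, 0, -0.001, 0, -1], [0, 0, 0, 0, -1], [0, 0, 0, 0, -1]]

```text
time_s: 15.55
eef_pos: [0.6185, 0.0918, 0.181]
eef_rot: [0.0, 0.724, 0.69, 0.0]
wrist_force: [-2.3, 0.5, 6.0]
opening: 0.582
```

servo_tool:
  plan:
    - [[0, 0, -0.0008, 0, -1], [0, 0, 0, 0, -1], [0, 0, -0.0006, 0, -1], [0, 0, 0, 0, -1], [0, 0, 0, 0, -1], [0, 0, 0, 0, -1]]

```text
time_s: 16.15
eef_pos: [0.6186, 0.0918, 0.1801]
eef_rot: [0.0, 0.724, 0.69, 0.0]
wrist_force: [-3.6, -0.3, 9.0]
opening: 0.584
```

Run:
```python
from h import *
F=[]
for k in range(4):
    t=camera("top");o=get_obs();F.append(o["wrist_force"])
print(np.mean(F,0),np.std(F,0),o["eef_pos"],o["torque"],o["time_s"],o["eef_rot"],o["opening"])
cv2.imwrite("pics/t9.png",t["img"])
c=camera("side");cv2.imwrite("pics/s9.png",cv2.resize(c["img"][130:270,150:337],(800,600),interpolation=cv2.INTER_CUBIC))
```

```text
[-3.32610898 -0.27646675  8.90975178] [0.35667282 0.4708522  0.44802654] [0.61855919 0.09175727 0.18010088] [-0.06062286  0.85961707 -0.002457  ] 16.35 [2.94108148e-04 7.24191308e-01 6.89599033e-01 1.89816034e-04] 0.5848253766947419
```

View pics/s9.png

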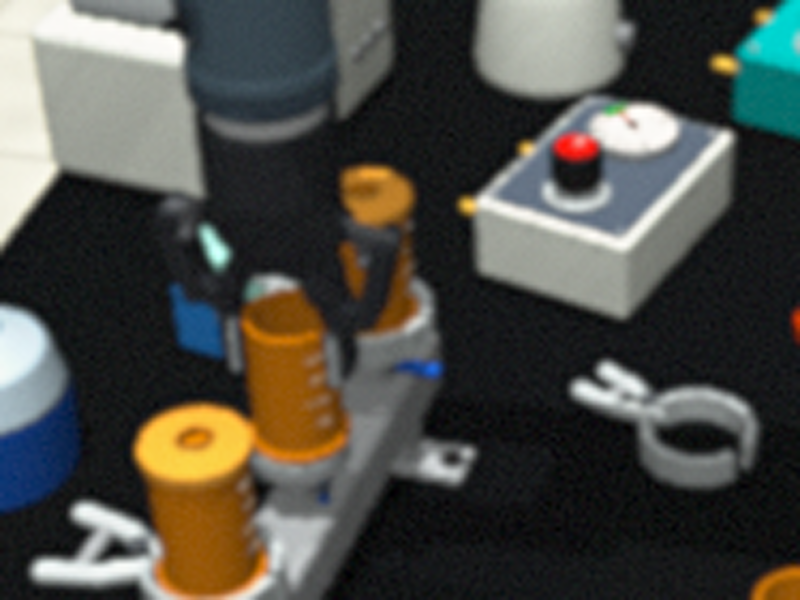

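View pics/t9.png

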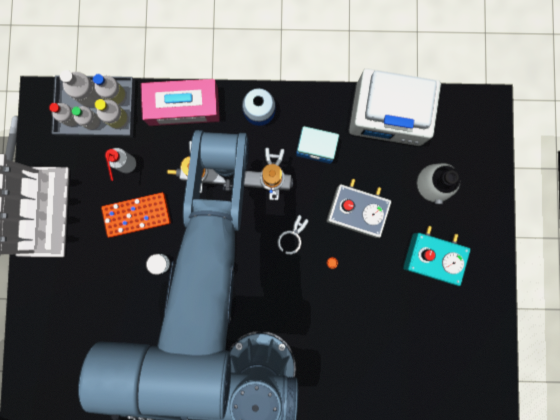

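servo_tool:
  plan:
    - [[0, 0, -0.0004, 0, -1], [0, 0, 0, 0, -1], [0, 0, 0, 0, -1], [0, 0, 0, 0, -1], [0, 0, 0, 0, -1], [0, 0, 0, 0, -1], [0, 0, 0, 0, -1], [0, 0, 0, 0, -1]]

```text
time_s: 17.2
eef_pos: [0.6186, 0.0918, 0.1798]
eef_rot: [0.0, 0.724, 0.69, 0.0]
wrist_force: [-3.6, 0.1, 10.2]
opening: 0.587
```

servo_tool:
  plan:
    - [[0, 0, 0, 0, -1], [0, 0, 0, 0, -1], [0, 0, 0, 0, -1], [0, 0, 0, 0, -1], [0, 0, 0, 0, -1], [0, 0, 0, 0, -1], [0, 0, 0, 0, -1], [0, 0, 0, 0, -1]]

```text
time_s: 18.0
eef_pos: [0.6186, 0.0918, 0.1799]
eef_rot: [0.0, 0.724, 0.69, 0.0]
wrist_force: [-4.0, -0.7, 8.7]
opening: 0.584
```

```bash
python3 - <<'E'
from h import *
F=[]
for k in range(6):
    c=camera("side");o=get_obs();F.append(o["wrist_force"])
print(np.mean(F,0),np.std(F,0),o["eef_pos"],o["time_s"])
p=o["eef_pos"]
x,y=p[0],p[1]-.002
over(c,[(x,y,.122+.085,.026,(0,255,0)),(.618,.0895,.122,.030,(255,0,255))],(198,190,40,60),13,"pics/a.png")
over(c,[],(198,190,40,60),13,"pics/b.png")
cv2.imwrite("pics/h9.png",cv2.resize(np.hstack([cv2.imread("pics/b.png"),cv2.imread("pics/a.png")]),(800,600),interpolation=cv2.INTER_AREA))
E
python3 rc.py pics/r9.png top
```

```text
[-3.76103099 -0.58786115  9.81880328] [0.44522038 0.41600953 0.17980111] [0.6185737  0.09177868 0.17984208] 18.3
18.35 [0.61853348 0.09177977 0.17983437] [-3.7640983  -0.71093299  9.15499126] [0.00709935 0.92641509 0.00515836] [-4.21500469e-02  3.51548900e-01  1.53289048e+00 -1.31903641e-04
  1.25649763e+00  6.80750537e-03]
```

View pics/h9.png

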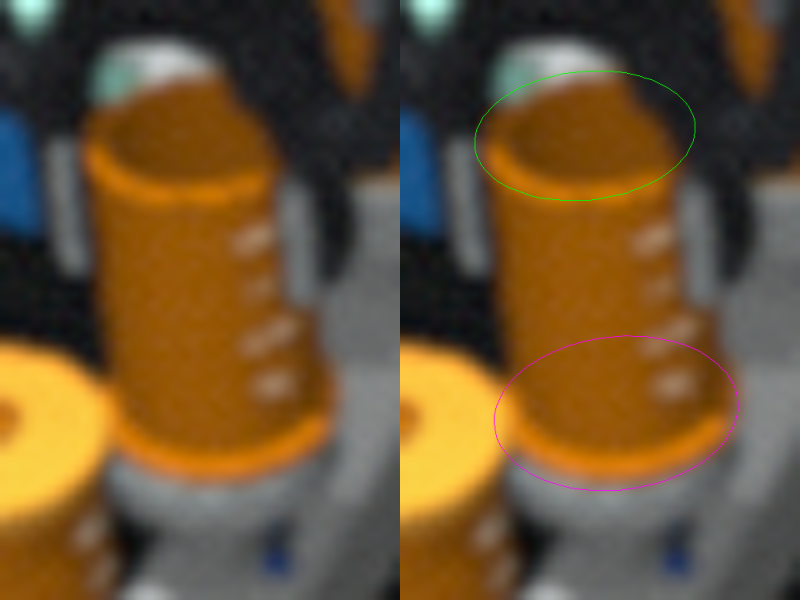

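View pics/r9.png

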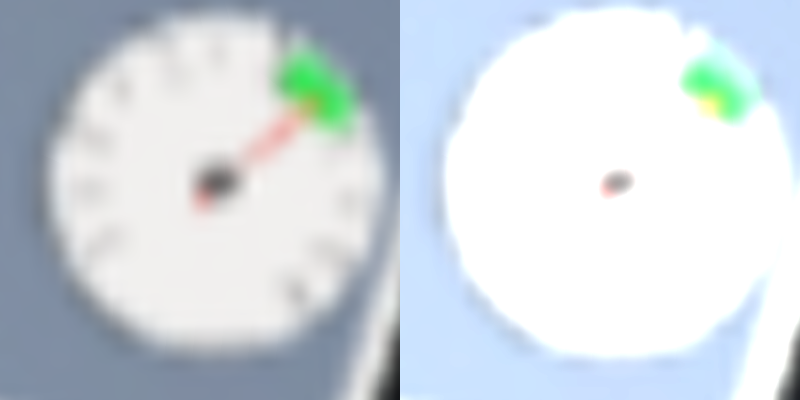

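Run:
```python
from h import *
print(hand_in()); o=get_obs();print(o["wrist_force"],o["eef_pos"],o["time_s"])
```

```text
the job is handed in; nothing more can be done
None
the job is handed in; nothing more can be done
```

The job is handed in at 18.4 s of the 58 s. The gauge hand is in the green, and the arm still holds the free funnel on the open head with about 12 N. No verdict is reported, so what follows is my own checks.

- **Regulator:** I gripped the white regulator's knob, pressed it to its stop (about 13–14 N on the tool), turned it 1.04 rad clockwise and let it back up. The last top view shows the hand inside the green sector, and the side view shows the knob up. The turquoise look-alike was left alone.
- **Funnel:** I took the leftmost free funnel, with the grasp point about 63 mm above its underside. I lowered it onto the middle head in steps of at most 1 mm once near the seal.
- **Pressing force:** Upward force rose from about −1.9 N hanging free to about +9.8 N, so about 11.7 N on the seal. The tool height agrees, giving a seal pressed about 4 mm. The force stayed steady over the last two seconds.
- **Centring:** It looks within about 2 mm in the side camera. The two cameras disagreed by about 4 mm in x, so I relied on the funnel and head seen together in the side picture.
- **Sideways force:** A force of about −3.7 N in x stayed during pressing, and I did not explain it.
- **Other things:** The last pictures show the clamp and the other bench things where they were; I judged this by eye and did not measure it.

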